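# Set the sprung forceps to the gap gauge

## Task

Take the sprung forceps off their rest and hold them level just above the gap gauge, one tip over each of its two pins, squeezed so that the tips stand just as far apart as the pins. Do not touch the gauge or disturb the jar, dish and tray on the bench. Finish while still holding the forceps there, the gap steady: do not let go or put them down.

Things in the scene. Friction and masses are not known exactly. Their poses are not given: they have to be found in the camera images.
- forceps_grip (a point): Where to grip the loose steel forceps (sprung tweezers, 204 mm long, 80 g), which lie on a rest, tips away from the robot: on the centre line between the arms, half-way up their 14 mm high strips (dark serrations mark it), 32 mm above the bench on the rest, 21 mm free below. x: to the tips, y: to the left arm, z: up. Tips at x = +110 mm, hinges at x = -80, y = +-5 mm, hub end at x = -94 mm
- forceps: hub of the forceps, carrying both arms; origin 7 mm below forceps_grip, same axes. The arms are straight strips 3 mm thick; left free they are 27 mm wide over the outside at the grip point and 44 mm apart at the tips (centres). Squeezed there both close equally: outside width at the grip point = 13 mm + 0.421 x (tip gap - 10 mm). Squeezing force there: about 7 N at a 24 mm gap, 12 N at 12 mm
- tip_left (a point): centre of the tip end of the left (+y) arm: 3 mm thick, 8 mm high, at mid-height of the strip, level with the grip point; the lower edge is 4 mm below (7 mm below from 35 mm behind the tip back). The tip gap is the distance between tip_left and tip_right
- tip_right (a point): the same point on the right (-y) arm
- jaw_left (a joint): how far the left arm is squeezed in, rad: 0 left free, limit 0.1; the right arm moves equally. Tip gap in mm = 10 + 380 sin(0.0896 - value): 44 mm at 0, 24 mm at 0.053, 12 mm at 0.084
- rest: fixed black plastic rest: base plate 190 x 90 x 4 mm, with two crossbars 90 mm wide, tops 25 mm above the bench, small lips 6 mm high at their ends. Origin on the bench, below the forceps' tips; x along the forceps towards the tips; crossbars 14 mm thick at x = -50 and -180 mm; the grip point lies at about x = -110 mm
- gauge: fixed gap gauge, white, base 60 x 110 x 16 mm with two upright thin dark steel pins (4 mm diameter, tops 44 mm above the bench) standing in a row along its y axis, one fixed and one on a slide. Origin on the bench under the middle of the base; x points away from the robot, y to its left, z up. A knurled nut on the slide reaches 31 mm above the bench
- gauge_slide (a joint): gauge setting, m: the pins' centres are 12 mm apart plus this value (0 to 0.012). Held by friction, not to be changed
- pin_fixed (a point): centre of the top of the fixed pin (gauge y = -9 mm), 44 mm above the bench
- pin_sliding (a point): centre of the top of the sliding pin (gauge y = +3 mm plus the setting), 44 mm above the bench
- dish_center (a point): bystander: clear flat covered dish, 90 mm diameter, 14 mm high; its centre
- jar_center (a point): bystander: brown glass jar with white cap, 52 mm diameter, 75 mm high; its centre
- tray_center (a point): bystander: white compartment tray, 110 x 80 x 30 mm; its centre
There are look-alikes about, which are no part of the job. Of the things that look like the rest, the smaller one is meant.

How it is judged:
By the outcome, as a careful person would: the job done as asked, in the order asked, and still so for the second after the job is handed in, while the arm keeps its last pose, push and grip.
It also fails if it takes over 43 s, if anything falls off the work surface, if the arm or the gripper's body presses on something with over 40 N, if the wrist force passes 120 N, or if a joint passes its speed limit or range.

## Robot

A 6-joint arm with a two-finger parallel gripper is mounted at the origin on the work surface. World frame = base frame: x ahead of the robot, y to its left, z up, the work surface at z = 0. Lengths are in m, angles in rad, forces in N, time in s.
With the tool pointing down it reaches from about 0.3 to 0.875 m from the base axis. Payload 6.4 kg.
Tool frame: the origin (TCP) lies on the centre line of the jaws, within the pads' length; the fingertips stand 11 mm ahead of it and the grasp point (between the pads) lies 8 mm behind it; z points along the fingers, y is the direction in which the jaws open and shut (so a half turn about z gives the same grasp; the last joint's range is limited). The gripper opens to 88 mm and grips with 3 to 60 N. Pads are 18 mm wide; open, the fingers measure 123 mm over their backs; the gripper's body (75 mm by 187 mm) begins 45 mm behind the grasp point.
Start: joints at [-1.357, 0.181, 1.607, -0, 1.354, -0.206], TCP at [0.234, -0.525, 0.25] pointing down, gripper open.
Joint ranges: [-2.99, 2.99], [-0.89, 2.07], [0.3, 2.58], [-1.14, 4.28], [0, 2.63], [-3.12, 3.12]. Speed limits (rad/s): [2.57, 2.57, 3.01, 3.14, 3.14, 3.14].

## Interface

Orientations are given as a unit quaternion [w, x, y, z].
In Python, from rig import manip gives the robot as it stands. The module is installed in compiled form; this text tells all that it offers.
- The arm moves only by the tool play_rows, never from a script. Its argument "plan" is a list of rows, each a list of 6 numbers: the shift along the tool's x, y, z in units of 40 mm (1.0 is 40 mm), then the turn, a rotation vector about the tool's x, y, z in units of 5 degrees (1.0 is 5 degrees). A call has 1 to 10 rows; each row shifts and turns the commanded pose from where the row before left it, along the tool's axes as they then stand; what a row does not reach is not made up. A row lasts 1/10 s, in which the tool goes at most 50 mm and 8.59 degrees, less where a joint would pass 70% of its speed; a pose out of reach is approached as far as the arm can. A call is refused whole if a number of a shift passes 1 or a number of a turn 1, either way. A call with a gripper value outside its range is refused whole. "fingers" is the closure in counts, from 0 (fully open) to 255 (shut), set as the call begins (left out, the last holds). The fingers move at their own pace and stop on an object; "force" is the grip in N (left out, the last holds). Time passes only in rows, so rows that do not move let the fingers close. It gives the time, the measured TCP pose, the force and the opening at its end, in the units of the state.
- manip.get_obs(): the state, without advancing time (a new reading comes with each control period).
- manip.snapshot(name): name is "scene" or "top"; returns the picture (420x560x3 uint8, blue, green, red); there is no depth.
- manip.calibration(name): a dict with "mtx" (3x3 intrinsics, pixels), "world_from_camera" (4x4, takes a point from camera to world coordinates). Camera axes: x right, y up, looking along -z (the intrinsics and any distortion apply to the point x, -y, -z); pixel columns grow to the right and rows downward; lengths in m; the calibration is good to about 2 mm. A picture is of the moment at which its call begins. calibration takes no time and is no camera call.
- manip.hand_in(): hands the job in, once; it reports no verdict.
The state is a dict: "time": time; "joints": joint angles; "qvel": joint speeds; "effort": joint torques, N m; "tool_pos": TCP position; "tool_rot": TCP orientation; "force": force on the tool from outside, world axes, zero at the start; "torque": the same for the moment, N m; "grip_width": finger opening in m.
Only numpy, scipy, OpenCV 4.12 (cv2) and the standard library are available. Lean on these libraries where they do the work, as an engineer would, in place of code of your own. Each camera call takes 0.05 s, during which the arm holds its last target.

## Working session

There is one attempt and no reset: what is moved stays moved. The work goes in short steps, Python scripts to look and compute and a tool call to move; the robot and the scene stay as the last step left them, time stands still between calls to the robot, and variables do not carry over. Pictures are saved under pics/ and viewed, and the job is handed in when it is done.

Besides the shell and the picture viewer there is one more tool, called after "Emit:" by a JSON object that holds its "fn" and its "kwargs". play_rows: Moves the arm, as the interface text tells. Its arguments: {"type":"object","properties":{"plan":{"type":"array"},"fingers":{"type":"number"},"force":{"type":"number"}},"required":["plan"]}

```bash
mkdir -p pics
python3 - <<'E'
from rig import manip
import cv2,numpy as np
for n in("scene","top"):
    im=manip.snapshot(n);cv2.imwrite(f"pics/{n}0.png",im)
    c=manip.calibration(n);print(n,c)
print(manip.get_obs())
E
```

```text
scene {'mtx': array([[412.65803206,   0.        , 276.50340785],
       [  0.        , 412.65803206, 206.16661539],
       [  0.        ,   0.        ,   1.        ]]), 'world_from_camera': array([[-0.34717529, -0.66714867,  0.6590766 ,  1.29012543],
       [ 0.93764613, -0.23419811,  0.25684816,  0.27768514],
       [-0.01700141,  0.70715196,  0.70685717,  0.77757087],
       [ 0.        ,  0.        ,  0.        ,  1.        ]])}
top {'mtx': array([[449.25774533,   0.        , 285.42278625],
       [  0.        , 449.25774533, 202.27461092],
       [  0.        ,   0.        ,   1.        ]]), 'world_from_camera': array([[-0.00751421,  0.99437076, -0.10568979,  0.50709002],
       [-0.99975984, -0.00964645, -0.01967781,  0.01670411],
       [-0.02058657,  0.10551654,  0.99420443,  1.10209316],
       [ 0.        ,  0.        ,  0.        ,  1.        ]])}
{'time': 0.1, 'joints': array([-1.35728513e+00,  1.81450576e-01,  1.60788311e+00, -2.25476046e-05,
        1.35379823e+00, -2.06336171e-01]), 'qvel': array([ 0.00010847, -0.00243644, -0.0006346 ,  0.00038983,  0.00093542,
       -0.00050557]), 'effort': array([ 7.45096404e-04, -4.34820592e+01, -3.42694259e+01,  7.04361638e-02,
        3.39638279e-02, -3.70491102e-05]), 'tool_pos': array([ 0.23427434, -0.52461126,  0.24892135]), 'tool_rot': array([-7.69584801e-04,  9.78046023e-01,  2.08387581e-01, -1.37685180e-05]), 'force': array([-0.29058317,  0.02087194, -0.4803852 ]), 'torque': array([-0.00765187,  0.03318114,  0.00695075]), 'grip_width': 0.08829228264328139}
```

View pics/scene0.png

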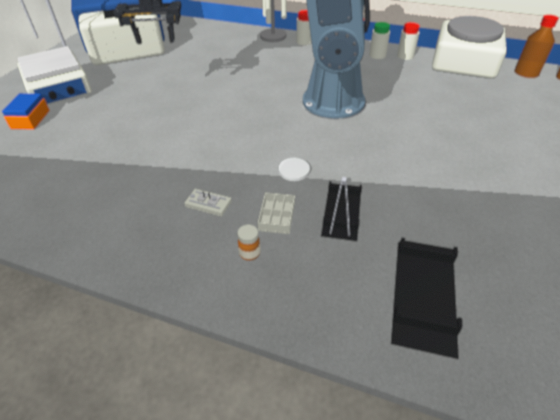

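View pics/top0.png

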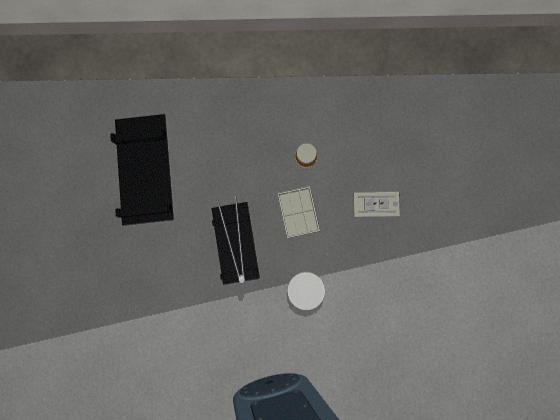

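Top view: forceps on the small black rest (~235,243), the larger empty rest at (145,170), tray (298,212), jar (306,155), dish (306,291) and gauge (377,204). Next I'll take close crops.

Run:
```python
import cv2,numpy as np
t=cv2.imread("pics/top0.png");s=cv2.imread("pics/scene0.png")
def crop(im,x,y,w,h,k): return cv2.resize(im[y:y+h,x:x+w],None,fx=k,fy=k,interpolation=cv2.INTER_CUBIC)
a=crop(t,200,190,75,110,5);cv2.imwrite("pics/t_for.png",a)
cv2.imwrite("pics/t_gau.png",crop(t,345,184,65,42,12))
cv2.imwrite("pics/s_for.png",crop(s,310,165,70,85,7))
cv2.imwrite("pics/s_gau.png",crop(s,178,180,62,42,12))
```

```text
(no output)
```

View pics/t_for.png

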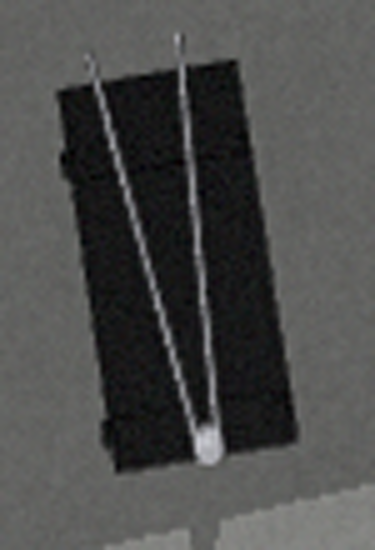

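View pics/t_gau.png

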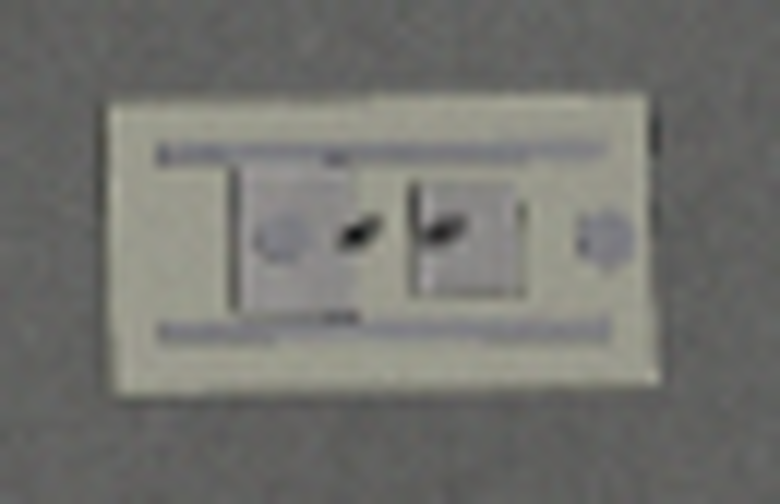

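View pics/s_for.png

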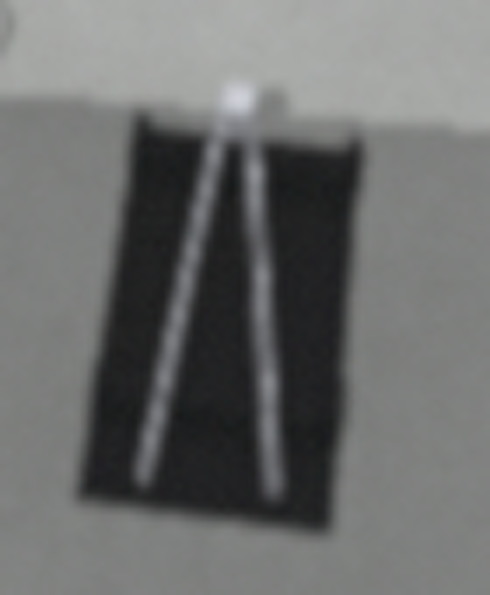

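View pics/s_gau.png

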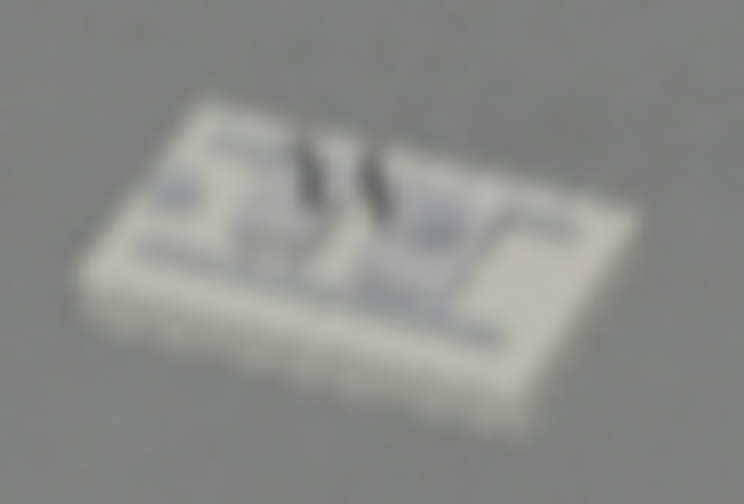

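```bash
cat > h.py <<'E'
import numpy as np,cv2
from rig import manip
C={n:manip.calibration(n) for n in("scene","top")}
def ray(n,u,v):
    c=C[n];K=c["mtx"];M=c["world_from_camera"]
    d=np.array([(u-K[0,2])/K[0,0],-(v-K[1,2])/K[1,1],-1]);return M[:3,3],M[:3,:3]@d
def onz(n,p,z):
    o,d=ray(n,*p);return o+d*(z-o[2])/d[2]
def tri(pt,ps):
    A=[];b=[]
    o1,d1=ray("top",*pt);o2,d2=ray("scene",*ps)
    s=np.linalg.lstsq(np.c_[d1,-d2],o2-o1,rcond=None)[0]
    a=o1+s[0]*d1;c=o2+s[1]*d2;return (a+c)/2,np.linalg.norm(a-c)
def proj(n,P):
    c=C[n];K=c["mtx"];M=c["world_from_camera"]
    q=M[:3,:3].T@(np.asarray(P)-M[:3,3]);return np.array([K[0,0]*q[0]/-q[2]+K[0,2],K[1,1]*-q[1]/-q[2]+K[1,2]])
E
python3 - <<'E'
from h import *
np.set_printoptions(precision=4,suppress=True)
def c(x,y,k,ox,oy): return ((x+.5)/k-.5+ox,(y+.5)/k-.5+oy)
T=lambda x,y:c(x,y,5,200,190); S=lambda x,y:c(x,y,7,310,165)
for nm,t,s in[("tipL",T(88,55),S(275,496)),("tipR",T(179,35),S(142,485)),("hub",T(209,462),S(238,85))]:
    print(nm,tri(t,s),"z.036",onz("top",t,.036),onz("scene",s,.036))
T=lambda x,y:c(x,y,12,345,184); S=lambda x,y:c(x,y,12,178,180)
for nm,t,s in[("slTop",T(378,218),S(302,140)),("fxTop",T(462,218),S(372,150)),("slBase",T(340,248),S(318,208)),("fxBase",T(422,246),S(384,220))]:
    for ss in (s,): print(nm,tri(t,ss),onz("top",t,.044),onz("scene",ss,.044))
# swap check
print(tri(T(378,218),S(372,150)),tri(T(462,218),S(302,140)))
# corners of gauge top z=.016
for p in [(110,102),(648,94),(658,384),(118,396)]: print(onz("top",T(*p),.016))
print("jar",tri((306,150),(248,232)),"dish",onz("top",(306,291),.014),"tray",onz("top",(298,212),.03))
E
```

```text
tipL (array([0.6269, 0.2027, 0.0281]), np.float64(0.00033266473056300407)) z.036 [0.626  0.2012 0.036 ] [0.6338 0.2037 0.036 ]
tipR (array([0.6363, 0.1587, 0.0272]), np.float64(4.6177469849608806e-05)) z.036 [0.6353 0.1576 0.036 ] [0.6439 0.1602 0.036 ]
hub (array([0.4335, 0.142 , 0.0377]), np.float64(0.000722003523561286)) z.036 [0.4332 0.1426 0.036 ] [0.4316 0.1414 0.036 ]
slTop (array([ 0.621 , -0.1813,  0.0485]), np.float64(0.012701286915993404)) [ 0.6188 -0.1762  0.044 ] [ 0.6182 -0.1907  0.044 ]
fxTop (array([ 0.6155, -0.1849,  0.0419]), np.float64(0.01716633802051938)) [ 0.6187 -0.1926  0.044 ] [ 0.616  -0.1747  0.044 ]
slBase (array([ 0.6184, -0.1797,  0.0261]), np.float64(0.017238617755363995)) [ 0.613  -0.1686  0.044 ] [ 0.6363 -0.1774  0.044 ]
fxBase (array([ 0.6134, -0.1837,  0.0186]), np.float64(0.01218934345720538)) [ 0.6132 -0.1847  0.044 ] [ 0.635  -0.1622  0.044 ]
(array([ 0.6181, -0.1747,  0.046 ]), np.float64(0.0024017926173738034)) (array([ 0.6183, -0.1918,  0.0439]), np.float64(0.0019300965507551072))
[ 0.6459 -0.1279  0.016 ]
[ 0.6465 -0.2364  0.016 ]
[ 0.5877 -0.2364  0.016 ]
[ 0.5863 -0.1281  0.016 ]
jar (array([ 0.7369, -0.0102,  0.0778]), np.float64(0.003083437435027187)) dish [ 0.4096 -0.0092  0.014 ] tray [0.5974 0.008  0.03  ]
```

Run:
```python
from h import *
np.set_printoptions(precision=4,suppress=True)
avg={}
for n in("top","scene"):
    a=np.mean([manip.snapshot(n).astype(float) for _ in range(4)],0);np.save(f"pics/{n}_avg.npy",a);avg[n]=a.mean(2)
t=avg["top"];print(t[198:208,370:387].astype(int))
s=avg["scene"];print(s[190:201,198:214].astype(int))
```

```text
[[144 142 144 144 137 151 148 149 149 144 149 147 146 146 146 146 147]
 [135 134 135 136 137 149 150 149 147 101 136 132 132 132 133 134 133]
 [136 135 134 135 138 150 147 151 147  76 146 136 134 137 135 135 133]
 [137 136 136 137 140 141 140 150 147  77 146 132 129 128 135 136 134]
 [131 135 135 133 128  83  98 154 148  76 136  92  77  91 135 136 136]
 [128 137 136  97  19  52 115 151 151  90  79  35  58 105 137 136 134]
 [128 135 136  91  80 109 153 151 150 110 100  96 115 140 136 138 135]
 [136 136 137 137 141 152 150 150 147 109 148 140 135 137 134 137 135]
 [139 137 135 135 141 150 148 150 148 109 149 137 133 138 135 137 133]
 [138 136 136 135 139 149 149 150 148 108 156 133 128 131 130 131 129]]
[[168 165 159 150 139 132 134 134 131 129 127 125 124 123 123 124]
 [167 167 166 158 142 134 145 152 152 144 133 126 129 128 126 125]
 [160 159 158 152 133 122 144 163 169 158 134 130 143 146 140 133]
 [164 159 157 152 136 114 129 155 167 155 125 127 156 165 159 154]
 [173 166 165 163 148 115 117 148 162 149 115 116 152 168 169 169]
 [175 169 168 166 151 116 114 148 161 149 117 108 138 159 166 169]
 [172 168 166 165 153 123 118 142 153 152 130 108 129 154 162 162]
 [168 166 166 165 159 141 133 141 152 161 147 118 127 152 159 157]
 [161 162 164 163 162 155 145 147 161 172 162 136 135 152 154 150]
 [152 154 156 157 157 153 147 155 171 177 169 154 151 155 150 143]
 [151 151 153 152 149 147 150 165 175 175 169 164 162 161 153 147]]
```

Run:
```python
from h import *
s=np.load("pics/scene_avg.npy").mean(2)
ra,rb=[],[]
for v in range(192,198):
    for r,(a,b) in((ra,(201,206)),(rb,(206,212))):
        x=np.arange(a,b+1);y=s[v,a:b+1]
        bg=np.interp(x,[a,b],[max(y[:2]),max(y[-2:])]);w=np.clip(bg-y-8,0,None);r.append((v,(w*x).sum()/w.sum()))
ra=np.array(ra);rb=np.array(rb)
print(np.c_[ra,rb[:,1]])
P=np.array([.618,-.184,.034])
e=(proj("scene",P+[0,.01,0])-proj("scene",P))/10;f=(proj("scene",P+[0,0,.01])-proj("scene",P))/10
k=f[0]/f[1]
print(e,f,"px/mm, slope expected",k, np.polyfit(ra[:,0],ra[:,1],1),np.polyfit(rb[:,0],rb[:,1],1))
for sl in (2,3,4): pass
d=rb[:,1]-ra[:,1]
print("gap", d/(e[0]-k*e[1]))
e=(proj("top",P+[0,.01,0])-proj("top",P))/10; print("top gap",-6.77/e[0])
```

```text
[[192.         202.91987179 208.58239509]
 [193.         203.21222607 208.42588893]
 [194.         203.49491212 208.50403924]
 [195.         203.51845185 208.72575758]
 [196.         203.60874848 209.04408274]
 [197.         203.81382442 209.24829932]]
[0.33994701 0.08634482] [-0.05292545 -0.27780252] px/mm, slope expected 0.19051466458088098 [1.62367717e-01 1.71847485e+02] [1.54452026e-01 1.78714158e+02]
gap [17.50409553 16.11656998 15.48430534 16.09691868 16.80180464 16.79914817]
top gap 16.0605512258628
```

```bash
cat >> h.py <<'E'
from scipy.spatial.transform import Rotation as R
def st():
    o=manip.get_obs();q=o["tool_rot"];return o,R.from_quat([q[1],q[2],q[3],q[0]])
def go(P,yaw):
    "target TCP, yaw of tool x: turn (units) then shift units in turned tool frame"
    o,r=st();c,s=np.cos(yaw),np.sin(yaw)
    T=np.array([[c,s,0],[s,-c,0],[0,0,-1]]).T
    T=np.c_[[c,s,0],[s,-c,0],[0,0,-1]]
    rv=(r.inv()*R.from_matrix(T)).as_rotvec()
    print("t",o["time"],"pos",o["tool_pos"],"grip",o["grip_width"],"F",o["force"])
    print("turn units",np.degrees(rv)/5,"shift units after turn",T.T@(np.array(P)-o["tool_pos"])/.04)
E
python3 - <<'E'
from h import *
np.set_printoptions(precision=4,suppress=True)
go([.5247,.1598,.15],np.radians(11.1))
E
```

```text
t 0.5 pos [ 0.2344 -0.5251  0.2497] grip 0.08804353422459144 F [-0.3498 -0.0332 -0.2336]
turn units [-0.0007  0.0003  2.591 ] shift units after turn [ 10.4187 -15.4039   2.4924]
```

Emit:
{"fn": "play_rows", "kwargs": {"plan": [[0,0,0,0,0,0.86],[0,0,0,0,0,0.86],[0,0,0,0,0,0.87],[0.52,-0.77,0,0,0,0],[0.52,-0.77,0,0,0,0],[0.52,-0.77,0,0,0,0],[0.52,-0.77,0,0,0,0],[0.52,-0.77,0,0,0,0],[0.52,-0.77,0,0,0,0],[0.52,-0.77,0,0,0,0]], "fingers": 0}}

```text
time: 1.5
tool_pos: [0.3361, -0.2841, 0.2499]
tool_rot: [0.0, 0.995, 0.097, 0.0]
force: [1.3, -0.7, -0.1]
grip_width: 0.0878
```

Emit:
{"fn": "play_rows", "kwargs": {"plan": [[0.52,-0.77,0,0,0,0],[0.52,-0.77,0,0,0,0],[0.52,-0.77,0,0,0,0],[0.52,-0.77,0,0,0,0],[0.52,-0.77,0,0,0,0],[0.52,-0.77,0,0,0,0],[0.52,-0.77,0,0,0,0],[0.52,-0.77,0,0,0,0],[0.52,-0.77,0,0,0,0],[0.52,-0.77,0,0,0,0]]}}

```text
time: 2.5
tool_pos: [0.481, 0.0584, 0.25]
tool_rot: [0.0, 0.995, 0.097, 0.0]
force: [-0.2, -0.6, -0.3]
grip_width: 0.0884
```

Emit:
{"fn": "play_rows", "kwargs": {"plan": [[0.52,-0.77,0.5,0,0,0],[0.52,-0.77,0.5,0,0,0],[0.52,-0.77,0.5,0,0,0],[0,0,0,0,0,0],[0,0,0,0,0,0]]}}

```text
time: 3.0
tool_pos: [0.5235, 0.16, 0.189]
tool_rot: [0.0, 0.995, 0.098, -0.001]
force: [-0.1, 0.1, 0.2]
grip_width: 0.088
```

Run:
```python
from h import *
np.set_printoptions(precision=4,suppress=True)
go([.5247,.1598,.15],np.radians(11.1))
for n in("scene","top"):
    im=manip.snapshot(n);cv2.imwrite(f"pics/{n}1.png",im)
    u,v=(310,140) if n=="scene" else (185,170)
    cv2.imwrite(f"pics/{n}1c.png",cv2.resize(im[v:v+130,u:u+130],None,fx=4.5,fy=4.5,interpolation=cv2.INTER_CUBIC))
```

```text
t 3.0 pos [0.5235 0.16   0.189 ] grip 0.08803108105005356 F [-0.0729  0.1129  0.158 ]
turn units [0.0015 0.021  0.0226] shift units after turn [0.0286 0.0102 0.9754]
```

View pics/scene1c.png

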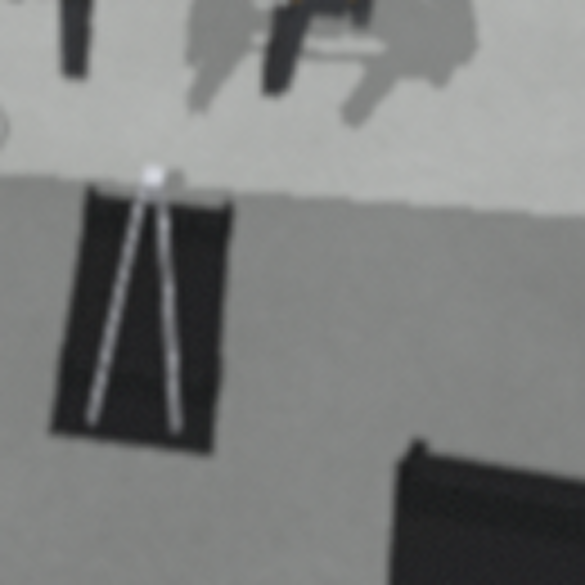

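View pics/top1c.png

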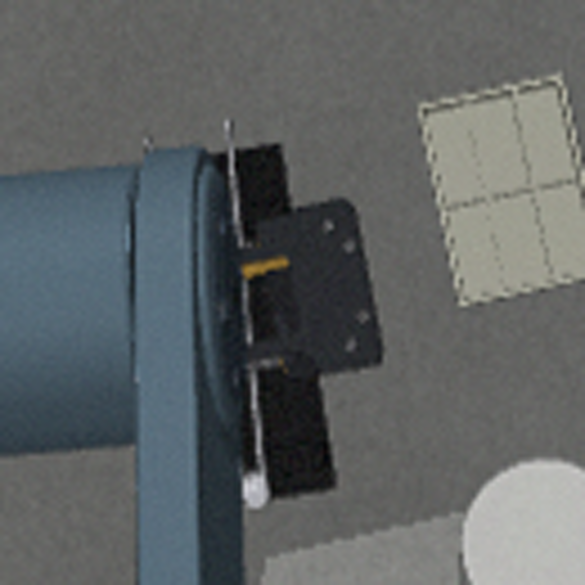

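Run:
```python
from h import *
np.set_printoptions(precision=3,suppress=True)
o,r=st()
for s in(-1,1):
    for w in (.044,.0615): print(s,w,(proj("scene",o["tool_pos"]+r.apply([0,s*w,.011]))-[310,140]+.5)*4.5-.5)
```

```text
-1 0.044 [256.586  82.374]
-1 0.0615 [291.264  85.361]
1 0.044 [84.594 67.563]
1 0.0615 [50.859 64.658]
```

Emit:
{"fn": "play_rows", "kwargs": {"plan": [[0.03,0.01,0.8,0,0,0],[0,0,0.8,0,0,0],[0,0,0.8,0,0,0],[0,0,0.8,0,0,0],[0,0,0.5,0,0,0],[0,0,0.42,0,0,0],[0,0,0,0,0,0],[0,0,0,0,0,0]], "fingers": 140, "force": 20}}

```text
time: 3.9
tool_pos: [0.526, 0.1585, 0.0261]
tool_rot: [0.0, 0.995, 0.096, 0.001]
force: [0.1, -0.4, -0.1]
grip_width: 0.0398
```

Run:
```python
from h import *
np.set_printoptions(precision=4,suppress=True)
go([.5247,.1598,.024],np.radians(11.1))
for n in("scene",):
    im=manip.snapshot(n);cv2.imwrite(f"pics/{n}2.png",im)
    u,v=(300,130) if n=="scene" else (185,170)
    cv2.imwrite(f"pics/{n}2c.png",cv2.resize(im[v:v+120,u:u+120],None,fx=5,fy=5,interpolation=cv2.INTER_CUBIC))
```

```text
t 3.9 pos [0.526  0.1585 0.0261] grip 0.039801237382880356 F [ 0.053  -0.4265 -0.1089]
turn units [ 0.0025 -0.0152 -0.0151] shift units after turn [-0.0254 -0.0384  0.0526]
```

View pics/scene2c.png

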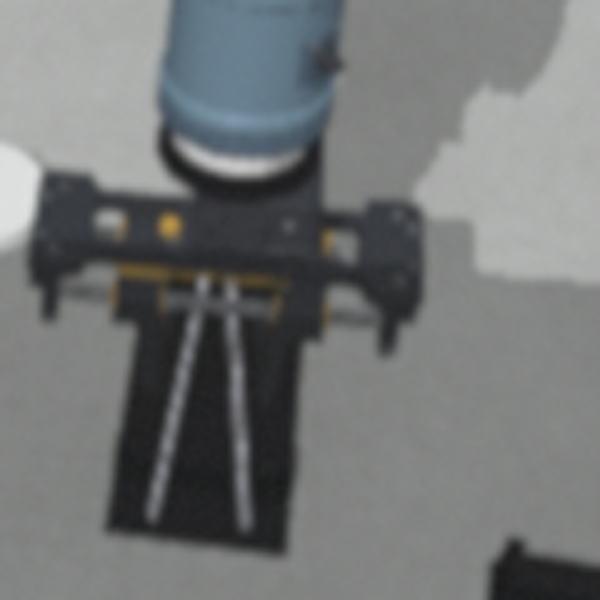

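Emit:
{"fn": "play_rows", "kwargs": {"plan": [[0,0,0.03,0,0,0],[0,0,0,0,0,0],[0,0,0,0,0,0],[0,0,0,0,0,0],[0,0,0,0,0,0]], "fingers": 180, "force": 25}}

```text
time: 4.45
tool_pos: [0.526, 0.1594, 0.0244]
tool_rot: [0.0, 0.995, 0.097, 0.001]
force: [1.2, -0.1, 3.4]
grip_width: 0.0259
```

Emit:
{"fn": "play_rows", "kwargs": {"plan": [[0,0,0,0,0,0],[0,0,0,0,0,0],[0,0,0,0,0,0],[0,0,0,0,0,0],[0,0,0,0,0,0]], "fingers": 210}}

```text
time: 4.95
tool_pos: [0.526, 0.1595, 0.0243]
tool_rot: [-0.0, 0.995, 0.097, 0.001]
force: [0.3, 0.1, 6.3]
grip_width: 0.0156
```

Run:
```python
from h import *
np.set_printoptions(precision=4,suppress=True)
go([.5247,.1598,.024],np.radians(11.1))
for n in("scene",):
    im=manip.snapshot(n);cv2.imwrite(f"pics/{n}3.png",im)
    u,v=(300,130) if n=="scene" else (185,170)
    cv2.imwrite(f"pics/{n}3c.png",cv2.resize(im[v:v+120,u:u+120],None,fx=5,fy=5,interpolation=cv2.INTER_CUBIC))
```

```text
t 4.95 pos [0.526  0.1595 0.0243] grip 0.015550260374503425 F [0.3079 0.1088 6.3089]
turn units [ 0.0011 -0.0177  0.0018] shift units after turn [-0.0302 -0.014   0.0087]
```

View pics/scene3c.png

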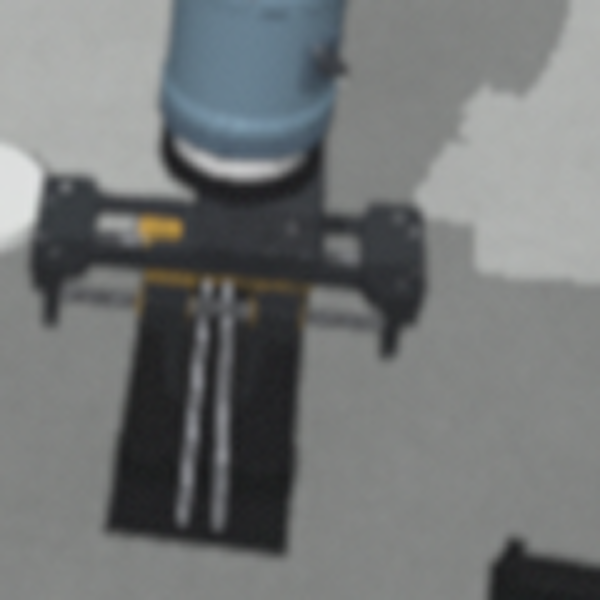

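Emit:
{"fn": "play_rows", "kwargs": {"plan": [[0,0,-0.05,0,0,0],[0,0,-0.15,0,0,0],[0,0,-0.3,0,0,0],[0,0,-0.5,0,0,0],[0,0,-0.5,0,0,0],[0,0,-0.5,0,0,0],[0,0,-0.3,0,0,0],[0,0,-0.1,0,0,0],[0,0,0,0,0,0]]}}

```text
time: 5.9
tool_pos: [0.5254, 0.1594, 0.1202]
tool_rot: [0.0, 0.995, 0.097, 0.0]
force: [-0.8, 0.3, -0.5]
grip_width: 0.0156
```

Run:
```python
from h import *
np.set_printoptions(precision=4,suppress=True)
go([.508,-.184,.1],np.radians(.5))
for n in("scene",):
    im=manip.snapshot(n);cv2.imwrite(f"pics/{n}4.png",im)
    u,v=(300,90) if n=="scene" else (185,170)
    cv2.imwrite(f"pics/{n}4c.png",cv2.resize(im[v:v+150,u:u+150],None,fx=4,fy=4,interpolation=cv2.INTER_CUBIC))
```

```text
t 5.9 pos [0.5254 0.1594 0.1202] grip 0.015610265064439433 F [-0.8022  0.312  -0.5484]
turn units [ 0.0003 -0.0097  2.1206] shift units after turn [-0.5095  8.5798  0.5052]
```

View pics/scene4c.png

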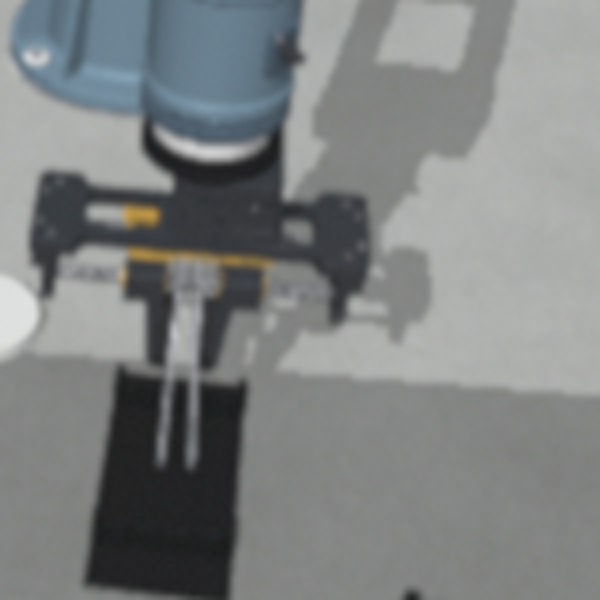

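Emit:
{"fn": "play_rows", "kwargs": {"plan": [[0,0,0,0,0,0.5],[0,0,0,0,0,0.6],[0,0,0,0,0,0.6],[0,0,0,0,0,0.42],[-0.04,0.3,0,0,0,0],[-0.04,0.5,0,0,0,0],[-0.04,0.7,0,0,0,0],[-0.04,0.7,0,0,0,0],[-0.04,0.7,0,0,0,0],[-0.04,0.7,0,0,0,0]]}}

```text
time: 6.95
tool_pos: [0.5159, 0.0136, 0.1189]
tool_rot: [-0.0, 1.0, 0.005, -0.001]
force: [0.1, -0.2, -0.6]
grip_width: 0.0157
```

Emit:
{"fn": "play_rows", "kwargs": {"plan": [[-0.04,0.7,0,0,0,0],[-0.04,0.7,0,0,0,0],[-0.04,0.7,0,0,0,0],[-0.04,0.7,0,0,0,0],[-0.04,0.7,0,0,0,0],[-0.04,0.7,0,0,0,0],[-0.03,0.5,0.2,0,0,0],[0,0.28,0.3,0,0,0],[0,0,0,0,0,0],[0,0,0,0,0,0]]}}

```text
time: 7.95
tool_pos: [0.5069, -0.1833, 0.0987]
tool_rot: [-0.001, 1.0, 0.004, -0.001]
force: [-0.4, -0.2, 0.2]
grip_width: 0.0155
```

Run:
```python
from h import *
np.set_printoptions(precision=4,suppress=True)
go([.508,-.184,.1],np.radians(.5))
for n in("scene","top"):
    im=manip.snapshot(n);cv2.imwrite(f"pics/{n}5.png",im)
    u,v=(170,110) if n=="scene" else (335,160)
    cv2.imwrite(f"pics/{n}5c.png",cv2.resize(im[v:v+100,u:u+100],None,fx=6,fy=6,interpolation=cv2.INTER_CUBIC))
```

```text
t 7.95 pos [ 0.5069 -0.1833  0.0987] grip 0.015476585790783821 F [-0.408  -0.2164  0.1745]
turn units [-0.0195  0.0241  0.0003] shift units after turn [ 0.0262  0.0184 -0.0336]
```

View pics/scene5c.png

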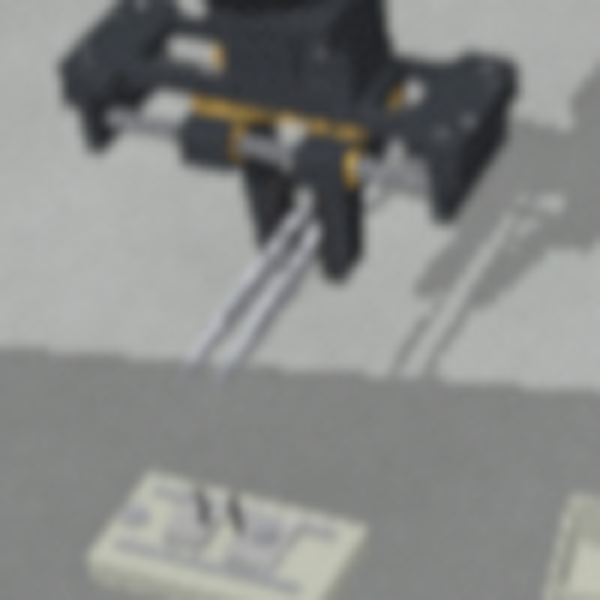

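View pics/top5c.png

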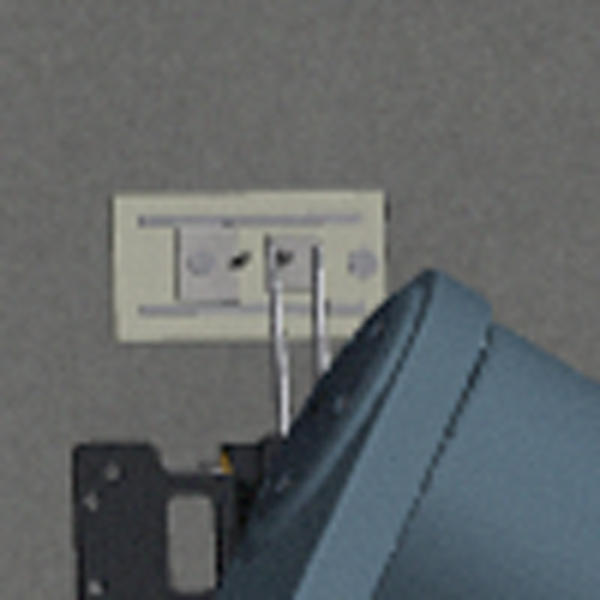

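Run:
```python
from h import *
np.set_printoptions(precision=4,suppress=True)
f=lambda x,y,u,v:((x+.5)/6-.5+u,(y+.5)/6-.5+v)
for nm,t,s in(("L",(267,237),(222,373)),("R",(316,243),(193,360))):
    t=f(*t,335,160);s=f(*s,170,110);print(nm,tri(t,s),onz("top",t,.1095),onz("scene",s,.1065))
o,r=st();P=o["tool_pos"]+r.apply([.11,0,-.008]);print("pred tip mid",P)
```

```text
L (array([ 0.6169, -0.1696,  0.1154]), np.float64(0.0008837155127597757)) [ 0.6177 -0.1711  0.1095] [ 0.6077 -0.1752  0.1065]
R (array([ 0.6139, -0.1861,  0.1158]), np.float64(0.0035420832334501426)) [ 0.6153 -0.1891  0.1095] [ 0.6041 -0.1907  0.1065]
pred tip mid [ 0.6177 -0.182   0.1075]
```

Emit:
{"fn": "play_rows", "kwargs": {"plan": [[0,0.03,0.2,0,0,0],[0,0.03,0.35,0,0,0],[0,0,0.3,0,0,0],[0,0,0.1,0,0,0],[0,0,0,0,0,0],[0,0,0,0,0,0]]}}

```text
time: 8.65
tool_pos: [0.5079, -0.1864, 0.0616]
tool_rot: [-0.0, 1.0, 0.004, -0.0]
force: [0.3, -0.2, -0.6]
grip_width: 0.0158
```

```bash
cat > look.py <<'E'
from h import *
import sys
k=sys.argv[1]
np.set_printoptions(precision=4,suppress=True)
go([.508,-.184,.1],np.radians(.5))
for n in("scene","top"):
    im=np.mean([manip.snapshot(n).astype(float) for _ in range(3)],0);np.save(f"pics/{n}{k}.npy",im);cv2.imwrite(f"pics/{n}{k}.png",im)
    u,v=(180,150) if n=="scene" else (350,180)
    cv2.imwrite(f"pics/{n}{k}c.png",cv2.resize(im[v:v+60,u:u+60].clip(0,255).astype(np.uint8),None,fx=10,fy=10,interpolation=cv2.INTER_CUBIC))
E
python3 look.py 6
```

```text
t 8.65 pos [ 0.5079 -0.1864  0.0616] grip 0.015826286989066577 F [ 0.3475 -0.1584 -0.6111]
turn units [-0.0021  0.003   0.0007] shift units after turn [ 0.0038 -0.0604 -0.961 ][ WARN:0@2.948] global loadsave.cpp:1063 imwrite_ Unsupported depth image for selected encoder is fallbacked to CV_8U.
```

View pics/scene6c.png

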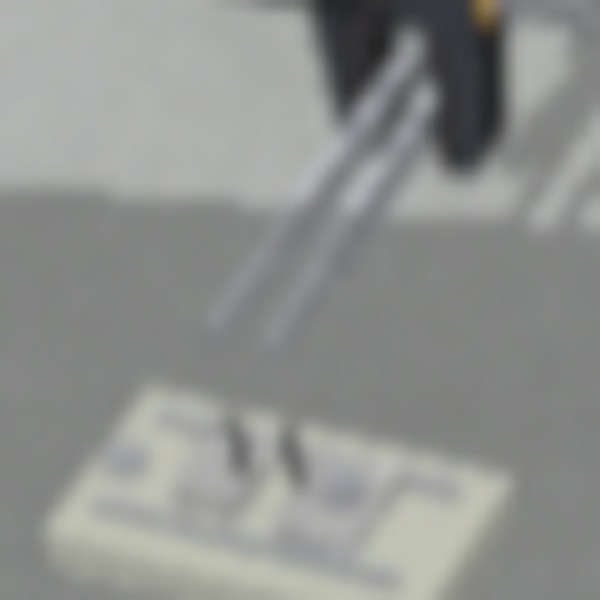

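View pics/top6c.png

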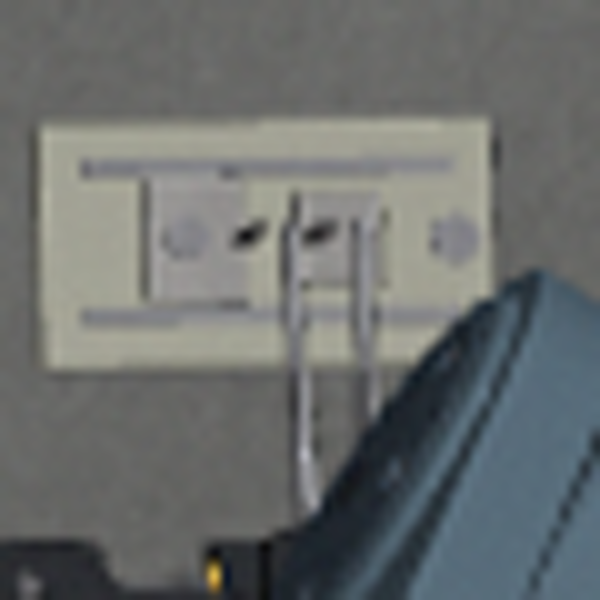

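Run:
```python
from h import *
np.set_printoptions(precision=4,suppress=True)
f=lambda x,y,u,v:((x+.5)/10-.5+u,(y+.5)/10-.5+v)
for nm,t,s,z in(("L",(291,222),(272,345),.0700),("R",(365,218),(212,328),.0700),("S",(264,223),(288,422),.044),("F",(335,223),(235,410),.044)):
    t=f(*t,350,180);s=f(*s,180,150);print(nm,tri(t,s),onz("top",t,z),onz("scene",s,z))
o,r=st();P=o["tool_pos"]+r.apply([.11,0,-.008]);print("pred tip mid",P,o["grip_width"])
t=np.load("pics/top6.npy").mean(2)
print(t[196:216,376:392].astype(int))
```

```text
L (array([ 0.6156, -0.1767,  0.0712]), np.float64(0.001130830238263614)) [ 0.6159 -0.1774  0.07  ] [ 0.6144 -0.1769  0.07  ]
R (array([ 0.6162, -0.1934,  0.0726]), np.float64(0.00104404417348615)) [ 0.6167 -0.1944  0.07  ] [ 0.6136 -0.1946  0.07  ]
S (array([ 0.6179, -0.1748,  0.0468]), np.float64(0.001505281260134458)) [ 0.6185 -0.176   0.044 ] [ 0.6152 -0.1757  0.044 ]
F (array([ 0.6176, -0.1911,  0.0459]), np.float64(0.0025011907347575325)) [ 0.6183 -0.1927  0.044 ] [ 0.6156 -0.191   0.044 ]
pred tip mid [ 0.6181 -0.1856  0.0702] 0.015571043290957008
[[129 130 129 129 132 130 128 130 130 130 133 131 131 136 135 136]
 [133 134 133 135 135 134 133 132 133 133 135 133 136 149 148 150]
 [158 158 159 151 158 155 154 156 157 155 155 155 158 157 158 157]
 [158 158 156 108 144 139 139 142 141 141 141 146 156 157 157 156]
 [158 158 156  80 153 145 143 144 143 144 143 154 149 157 156 156]
 [148 158 150  81 156 139 136 136 145 135 145 152 113 159 156 157]
 [105 161 109 101 144  99  81  97 142  91 151 146 121 158 156 156]
 [120 159  78 142  80  35  63 111 146  97 138 122 139 157 156 157]
 [165 159  86 146 107 103 124 149 143 108 137 130 141 158 157 157]
 [163 158  85 141 155 148 144 145 143 106 141 130 140 159 158 159]
 [158 156  79 142 159 146 142 144 144 108 147 130 139 157 156 157]
 [160 158  79 141 157 141 138 139 136 104 145 130 137 159 157 156]
 [159 158  94 140 100 131 129 125 125 100 145 134 128 158 157 156]
 [156 158 110 140 141 158 159 160 158 112 144 139 161 157 157 155]
 [149 146 105 147 133 149 148 149 148 106 143 119 151 148 150 149]
 [136 135 100 143 118 137 137 135 135 101 140  95 135 133 134 134]
 [151 150 112 136 107 152 151 150 151  98 141 110 142 139 139 139]
 [158 160 130 119 133 160 159 160 158 112 132 125 161 159 158 160]
 [159 160 136 117 138 161 160 159 159 116 118 134 161 160 161 162]
 [157 156 133 112 138 157 158 157 158 128 115 134 155 155 155 152]]
```

Emit:
{"fn": "play_rows", "kwargs": {"plan": [[0.02,-0.025,0.1,0,0,0],[0.02,-0.025,0.1,0,0,0],[0,0,0.1,0,0,0],[0,0,0,0,0,0],[0,0,0,0,0,0],[0,0,0,0,0,0]]}}

```text
time: 9.55
tool_pos: [0.5095, -0.1845, 0.0497]
tool_rot: [-0.0, 1.0, 0.004, 0.0]
force: [-0.3, -0.6, -0.8]
grip_width: 0.0156
```

```bash
python3 look.py 7 2>/dev/null
```

```text
t 9.55 pos [ 0.5095 -0.1845  0.0497] grip 0.01555673408561859 F [-0.2818 -0.6395 -0.7514]
turn units [-0.     -0.0001  0.0001] shift units after turn [-0.0365 -0.0119 -1.2573]
```

View pics/scene7c.png

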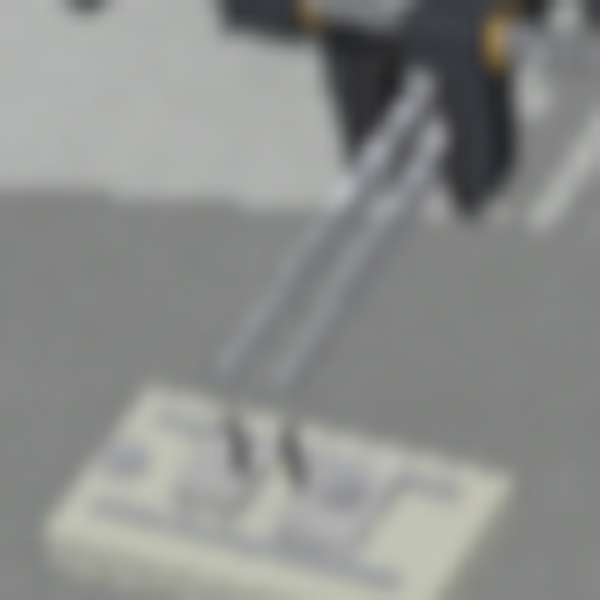

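View pics/top7c.png

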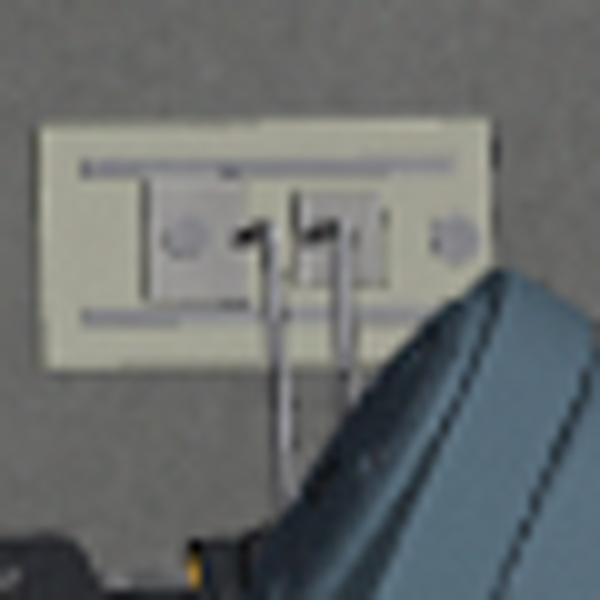

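Run:
```python
from h import *
np.set_printoptions(precision=4,suppress=True)
f=lambda x,y,u,v:((x+.5)/10-.5+u,(y+.5)/10-.5+v)
g=lambda p,u,v:(p-[u,v]+.5)*10-.5
o,r=st();z=o["tool_pos"][2]+.008
for nm,t,s in(("L",(270,222),(283,385)),("R",(343,220),(222,370))):
    t=f(*t,350,180);s=f(*s,180,150);print(nm,tri(t,s),onz("top",t,z+.004),onz("scene",s,z))
# expected pixel for tip points directly above pins at (x,y), for several x/y from top frame
for y in(-.1752,-.1913):
  for zz in(.044,.0497+.008-.004,.0497+.008+.004):
    P=[.6172,y,zz];print(y,zz,"top",g(proj("top",P),350,180),"scene",g(proj("scene",P),180,150))
t=np.load("pics/scene7.npy").mean(2)
print(t[183:200,198:214].astype(int))
t=np.load("pics/top7.npy").mean(2)
print(t[198:210,372:388].astype(int))
```

```text
L (array([ 0.617 , -0.1743,  0.0592]), np.float64(0.0006214881684422264)) [ 0.6169 -0.1741  0.0618] [ 0.6157 -0.1748  0.0578]
R (array([ 0.6174, -0.1914,  0.0595]), np.float64(3.431150965762025e-05)) [ 0.6172 -0.191   0.0618] [ 0.6158 -0.1926  0.0578]
-0.1752 0.044 top [260.841 228.539] scene [286.2702 427.4093]
-0.1752 0.0537 top [268.2709 224.1724] scene [281.2629 400.1046]
-0.1752 0.061700000000000005 top [274.5021 220.5102] scene [277.0847 377.3209]
-0.1913 0.044 top [329.3626 227.8808] scene [231.3326 413.5656]
-0.1913 0.0537 top [337.4241 223.5068] scene [225.9943 386.2776]
-0.1913 0.061700000000000005 top [344.185  219.8385] scene [221.5402 363.5089]
[[131 130 130 130 131 137 140 135 126 126 130 135 141 137 128 125]
 [131 130 129 131 136 140 137 128 125 128 133 139 139 130 123 125]
 [131 130 129 133 142 140 131 128 128 132 137 141 134 125 122 126]
 [131 130 128 133 140 134 128 128 131 136 142 138 128 124 126 128]
 [131 130 128 130 133 128 126 129 132 138 141 131 124 126 128 129]
 [138 135 132 130 128 126 127 129 131 134 134 126 123 127 129 128]
 [159 154 147 138 133 130 131 13
[... 810 characters left out ...]
 140 141 140 141 142 139 145]
 [141 144 146 159 157 159 156  83 155 143 142 145 141 145 142 152]
 [143 145 150 150 147 158 158  80 157 139 135 135 146 146 142 150]
 [146 142 138  92  85 152 158  81 144 100  81  68 151 138 143 151]
 [143 100  23  50  77 168 160  97  83  38  61  69 141 106 144 146]
 [143  99  88 114  86 142 161 116 106 104 121 112 139 111 143 144]
 [146 147 151 163  77 140 161 118 158 148 144 107 141 130 143 144]
 [142 144 148 157  80 141 151 116 157 145 139 106 141 131 143 145]
 [144 145 148 160 103 141 118 118 165 141 135 103 148 128 138 142]
 [146 145 151 160 113 140 140 128 149 130 129 102 146 117 124 136]
 [141 142 144 157 111 147 140 158 157 160 159 111 146 141 160 159]]
```

Emit:
{"fn": "play_rows", "kwargs": {"plan": [[0,0,0.04,0,0,0],[0,0,0.05,0,0,0],[0,0,0.04,0,0,0],[0,0,0,0,0,0],[0,0,0,0,0,0],[0,0,0,0,0,0]]}}

```text
time: 10.45
tool_pos: [0.5095, -0.1844, 0.0445]
tool_rot: [0.0, 1.0, 0.004, 0.0]
force: [0.8, -0.7, -0.3]
grip_width: 0.0157
```

```bash
python3 look.py 8 2>/dev/null
python3 - <<'E'
from h import *
np.set_printoptions(precision=4,suppress=True)
g=lambda p,u,v:(p-[u,v]+.5)*10-.5
for y in(-.1752,-.1913):
  for zz in(.044,.0485,.0565):
    P=[.6172,y,zz];print(y,zz,"top",g(proj("top",P),350,180),"scene",g(proj("scene",P),180,150))
t=np.load("pics/top8.npy").mean(2)
print(t[198:210,372:388].astype(int))
E
```

```text
t 10.45 pos [ 0.5095 -0.1844  0.0445] grip 0.015684109636469306 F [ 0.8098 -0.6961 -0.3398]
turn units [ 0.0002 -0.0006  0.0006] shift units after turn [-0.0365 -0.0112 -1.3869]
-0.1752 0.044 top [260.841 228.539] scene [286.2702 427.4093]
-0.1752 0.0485 top [264.271  226.5231] scene [283.9552 414.7855]
-0.1752 0.0565 top [270.441  222.8969] scene [279.8055 392.1577]
-0.1913 0.044 top [329.3626 227.8808] scene [231.3326 413.5656]
-0.1913 0.0485 top [333.0841 225.8616] scene [228.8645 400.9493]
-0.1913 0.0565 top [339.7787 222.2293] scene [224.4407 378.3358]
[[150 154 147 160 159 158 160 150 156 157 156 156 157 156 154 156]
 [142 145 146 159 158 159 158 107 145 138 138 141 141 143 143 145]
 [141 143 146 159 159 160 156  82 154 144 143 144 142 142 143 152]
 [143 145 147 151 145 150 157  80 158 141 134 136 142 143 144 152]
 [147 141 135  92  87 122 158  84 144  97  83  93 139 144 143 151]
 [143 102  24  53 121 134 161  97  82  37  62  94 139 145 141 143]
 [144  98  86  88 115 140 162 115 109 104 120  90 132 147 144 144]
 [146 148 151 143 108 141 160 115 157 148 143  86 133 148 142 145]
 [144 144 150 159  92 142 159 116 157 146 140  81 132 147 143 145]
 [142 145 150 159  86 146 158 116 165 142 136  79 130 142 137 142]
 [146 145 151 159  77 134 161 127 146 131 130  76 121 125 124 135]
 [141 142 145 159  76 141 159 156 159 160 159  76 137 161 157 157]]
```

View pics/scene8c.png

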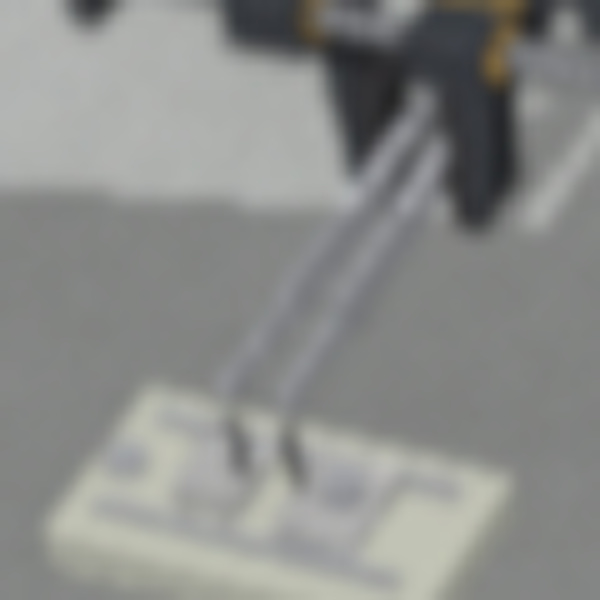

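View pics/top8c.png

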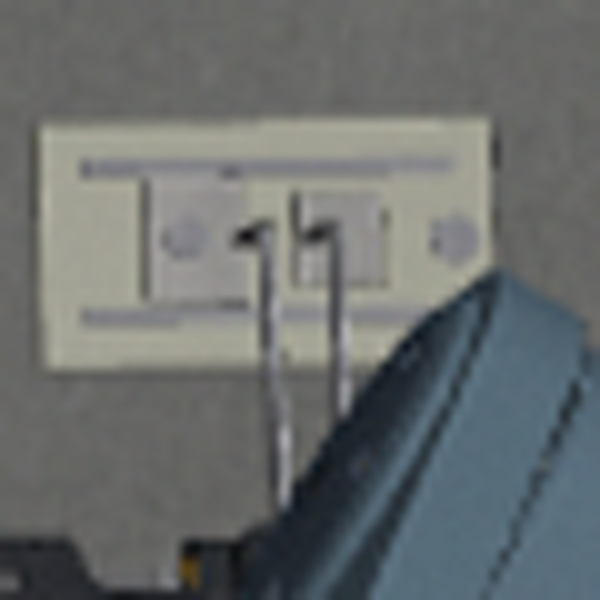

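View pics/scene8.png

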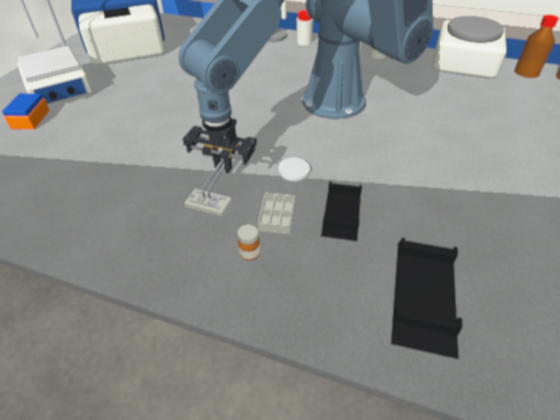

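Run:
```python
from rig import manip
print(manip.hand_in()); o=manip.get_obs(); print(o["time"],o["tool_pos"],o["grip_width"],o["force"])
```

```text
the job is handed in; nothing more can be done
None
the job is handed in; nothing more can be done
```

The forceps are off the small rest and held level over the gap gauge, one tip over each pin, squeezed to match. I handed the job in at about 10.8 s, still holding them.

**Gap:** The pins measured about 16.1 mm apart in the top view. The scene view scattered between 15.5 and 17.5 mm. I set the grip for 16.1 mm. Grip readings of 15.5–15.8 mm work out to a tip gap of about 16–16.7 mm. The top view shows the tips 16.3 mm apart, so they match the pins within about 0.5 mm.

**Position:** Both tips are over their pins within about 1 mm sideways and lengthways. The lower edges of the tips are about 4.5 mm above the pin tops by the arm's own pose. The camera heights are about 2 mm uncertain, though the last scene picture still shows a gap.

**Disagreement:** The raw camera heights read about 2 mm high for both the tips and the pins. I treated this as calibration error and aligned the tips relative to the pins in the same pictures.

**Disturbance:** Wrist force stayed around 1 N or less over the gauge, so there was no sign of contact. The jar, dish and tray looked unmoved in the last picture. The reading after hand-in was refused, so I have no check from after that moment.

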